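# Switch off under the push-latch cover of the bench switch box

## Task

Shut this bench down for the evening: press the hinged cover of the low switch box once near its front edge so that it pops open, and push down the raised near end of the one rocker switch that is still on, so that both rockers are off. Then push the cover back down and press it again until it latches shut and stays flush. Only press and push with the fingertips: nothing is picked up, and the things standing round the box stay where they are.

Things in the scene. Friction and masses are not known exactly. Their poses are not given: they have to be found in the camera images.
- switch_box: Low grey metal switch box fixed to the bench, 130 x 156 x 54 mm, four screw ears. Origin: centre of its underside, on the bench top. Its own -x side is the front (latch side, towards the robot at yaw 0), +x the rear (hinge side), +y its left, +z up. Walls 5 to 7 mm; mouth under the cover 116 x 146 mm
- cover_press (a point): Centre of the round dark steel thumb spot, 24 mm across, on the cover's outer face, 88 mm from the hinge line, 17 mm from the front edge; 53 mm above the bench when shut. Moves with the cover. Press here: to the stop it sinks 5 to 6 mm at 2 to 4 N when latched, up to 5 N when closing from open; faster pressing takes a few N more, and force rises steeply at the stop
- cover_hinge (a point): Point on the cover's hinge line, middle of the box's rear side, 50 mm above the bench; the line runs along the box's y. The cover is an aluminium plate, 105 mm from hinge line to front edge, 140 mm wide, 4 mm thick, outer face 3 mm above the hinge line when shut. A damped spring pushes it open at every angle (up to 2 N at the edge), so it swings back open unless latched
- cover (a joint): Cover angle, rad: 0 latched shut, 1.75 fully open (10 degrees past upright, edge 155 mm above the bench), -0.065 pressed in to its stop. Push latch: pressed from 0 to -0.05 or further and let go, it swings fully open by itself in about 1.5 s. Pushed back over by its outer face, pressed to -0.05 or further and let go, it stays at 0; pressed less, it springs open
- rocker_a (a joint): Rocker of the switch that is on at the start, rad: +0.17 on (near end, towards the box's front, raised; far end down), -0.17 off (near end down, far end raised). Snaps over between the two; about 3 N on the near end. White plastic, 54 x 35 mm (along box x, y), in a grey frame 64 x 46 mm. It may be the left or the right of the two switches
- rocker_a_near (a point): Point on the top of rocker_a's near half, 18 mm from its pivot; about 37 mm above the bench when on, 31 mm when off. Moves with the rocker
- rocker_b (a joint): Rocker of the other, identical switch, off from the start: values as for rocker_a; stays at -0.17. The two switches sit side by side 72 mm apart along the box's y
- rocker_b_near (a point): Point on the top of rocker_b's near half, 18 mm from its pivot
- gel_pot: Small white pot with a round lid, 48 mm across, 52 mm tall, standing to the right of the box; loose, leave alone. Origin: centre of its underside
- loupe: Black oval loupe, 34 x 45 x 12 mm, to the left of the box; loose, leave alone. Origin: underside centre
- eraser: Small eraser, 21 x 45 x 12 mm, in front of the box's right corner; loose, leave alone. Origin: underside centre
- foam_offcut: Black foam block, 45 x 75 x 18 mm, left behind the box; loose, leave alone. Origin: underside centre
There are look-alikes about, which are no part of the job. There is more than one size of the switch_box; the one meant has the size given above.

How it is judged:
By the outcome, as a careful person would: the job done as asked, in the order asked, and still so for the second after the job is handed in, with the robot touching nothing.
It also fails if it takes over 56 s, if anything falls off the work surface, if the arm or the gripper's body presses on something with over 40 N, if the wrist force passes 120 N, or if a joint passes its speed limit or range.

## Robot

A 6-joint arm with a two-finger parallel gripper is mounted at the origin on a cart in front of the work surface, level with it; the furniture and walls round the work are solid. World frame = base frame: x ahead of the robot, y to its left, z up, the work surface at z = 0. Lengths are in mm, angles in rad, forces in N, time in s.
With the tool pointing down it reaches from about 375 to 750 mm from the base axis. Payload 9 kg.
Tool frame: the origin (TCP) lies at the very end of the fingers, on their centre line; the grasp point (between the pads) lies bot.pinch_z behind it (bot.pinch_z is the distance from the TCP to the grasp point, in mm); z points along the fingers, x is the direction in which the jaws open and shut, and the axes are right-handed (so a half turn about z gives the same grasp; the last joint's range is limited). The gripper opens to 85 mm and grips with 20 to 120 N. Pads are 22 mm wide; open, the fingers measure 114 mm over their backs; the gripper's body (76 mm by 85 mm) begins 54 mm behind the grasp point. The pads swing forward as they close: fully open they stand 13 mm farther back than shut.
Start: joints at [-1.394, 0.104, 0.097, 1.564, 0, 1.353], TCP at [230.786, -553.872, 231.331] pointing down, gripper open.
Joint ranges: [-2.99, 2.99], [-0.84, 1.86], [-1.1, 1.16], [-1.84, 2.11], [-1.51, 1.56], [-3.14, 3.14]. Speed limits (rad/s): [2.22, 2.22, 2.57, 3.14, 3.14, 3.14].

## Interface

Orientations are given as a rotation vector (axis times angle).
In Python, from bench import bot, snapshot, camera_info, workorder gives the robot as it stands.
- The arm moves only by the tool apply_moves, never from a script. Its argument "rows" is a list of rows, each a list of 6 numbers: the shift along the tool's x, y, z scaled (see below), then the turn, a rotation vector about the tool's x, y, z scaled (see below). A call has 1 to 20 rows; each row shifts and turns the commanded pose from where the row before left it, along the tool's axes as they then stand; what a row does not reach is not made up. The controller multiplies each number of a shift by 0.02 m and each number of a turn by 90 degrees. A row lasts 1/10 s, in which the tool goes at most 50 mm and 8.59 degrees, less where a joint would pass 70% of its speed; a pose out of reach is approached as far as the arm can. A call with a number of a shift or a turn outside -1 to 1 is refused whole. A call with a gripper value outside its range is refused whole. "hand" is the gripper command: -1 is shut, 1 is fully open, values between are in proportion, set as the call begins (left out, the last holds). The fingers move at their own pace and stop on an object; the grip force is fixed at half the most. Time passes only in rows, so rows that do not move let the fingers close. It gives the time, the measured TCP pose, the force and the opening at its end, in the units of the state.
- bot.get_obs(): the state, without advancing time (a new reading comes with each control period).
- snapshot(name): name is "side" or "top" or "wrist"; returns (picture, depth): 400x640x3 uint8, red, green, blue; 400x640 float32, mm along the optical axis (not along the pixel's ray), 0 where there is no reading.
- camera_info(name): a dict with "fx", "fy", "cx", "cy" (pixels), "extrinsics" (4x4, takes a point from camera to world coordinates); the wrist camera has in their place "tool_from_camera" (4x4, takes a point from camera to tool coordinates, whose origin is the TCP and whose axes are the tool frame's). Camera axes: x right, y up, looking along -z (the intrinsics and any distortion apply to the point x, -y, -z); pixel columns grow to the right and rows downward; lengths in mm; the calibration is good to about 2 mm. A picture is of the moment at which its call begins: read the wrist's pose just before it. camera_info takes no time and is no camera call.
- workorder.finish_job(): hands the job in, once; it reports no verdict.
The state is a dict: "time": time; "joint_positions": joint angles; "joint_velocities": joint speeds; "joint_torque": joint torques, N m; "ee_pos": TCP position; "tcp_rot": TCP orientation; "wrist_force": force on the tool from outside, world axes, zero at the start; "torque": the same for the moment, N m; "opening": finger opening in mm.
Only numpy, scipy, OpenCV 4.12 (cv2) and the standard library are available. Lean on these libraries where they do the work, as an engineer would, in place of code of your own. Each camera call takes 0.05 s, during which the arm holds its last target.

## Working session

There is one attempt and no reset: what is moved stays moved. The work goes in short steps, Python scripts to look and compute and a tool call to move; the robot and the scene stay as the last step left them, time stands still between calls to the robot, and variables do not carry over. Pictures are saved under pics/ and viewed, and the job is handed in when it is done.

Besides the shell and the picture viewer there is one more tool, called after ">>>" as a command line: name --pt "numbers of a row" for each row, then --argument value for the rest. apply_moves: Moves the arm, as the interface text tells. Shifts and turns lie within -1 to 1; 1 stands for 0.02 m of shift or 90 degrees of turn. Its arguments: {"type":"object","properties":{"rows":{"type":"array"},"hand":{"type":"number"}},"required":["rows"]}

```bash
ls; mkdir -p pics
python3 - <<'E'
from bench import bot, snapshot, camera_info
import cv2,numpy as np
o=bot.get_obs(); print(o['time'],o['ee_pos'],o['tcp_rot'],o['opening'],bot.pinch_z)
for n in ("side","top"):
    p,d=snapshot(n); cv2.imwrite(f"pics/{n}0.png",p[...,::-1]); np.save(f"{n}0.npy",d); print(n,camera_info(n))
print(camera_info("wrist"))
E
```

```text
pics
0.0 [ 230.74588698 -553.48998139  230.5278159 ] [-2.61317483e+00  1.74206598e+00  1.43432263e-03] 85.31445458223008 18.700000000000003
side {'fx': 402.0838669769951, 'fy': 402.0838669769951, 'cx': 321.3960112330543, 'cy': 197.3133529380305, 'extrinsics': array([[-9.86700095e-01,  1.06103478e-01, -1.23146151e-01,
         4.30325657e+02],
       [-1.62195374e-01, -5.92541173e-01,  7.89042216e-01,
         9.37070278e+02],
       [ 1.07509586e-02,  7.98521765e-01,  6.01869925e-01,
         6.56906610e+02],
       [ 0.00000000e+00,  0.00000000e+00,  0.00000000e+00,
         1.00000000e+00]])}
top {'fx': 395.9278447358372, 'fy': 395.9278447358372, 'cx': 316.3493412541794, 'cy': 203.20311535823527, 'extrinsics': array([[-2.60564921e-02,  9.89972489e-01, -1.38836342e-01,
         4.36213347e+02],
       [-9.99023412e-01, -3.07450017e-02, -3.17327588e-02,
         1.40462950e+02],
       [-3.56830818e-02,  1.37873912e-01,  9.89806800e-01,
         9.29648868e+02],
       [ 0.00000000e+00,  0.00000000e+00,  0.00000000e+00,
         1.00000000e+00]])}
{'fx': 276.25178982881073, 'fy': 276.25178982881073, 'cx': 320.6075585001199, 'cy': 200.45089076489072, 'tool_from_camera': array([[ 9.99999604e-01, -8.41298908e-04, -2.88475360e-04,
         1.83938619e+00],
       [-8.88937736e-04, -9.55722561e-01, -2.94267899e-01,
        -7.52586044e+01],
       [-2.81351484e-05,  2.94268039e-01, -9.55722931e-01,
        -1.42922226e+02],
       [ 0.00000000e+00,  0.00000000e+00,  0.00000000e+00,
         1.00000000e+00]])}
```

View pics/top0.png

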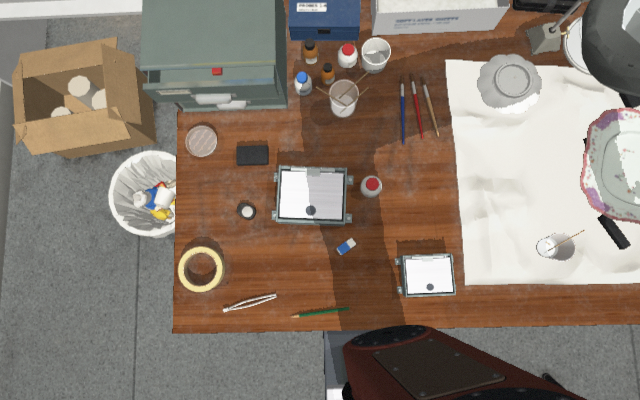

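View pics/side0.png

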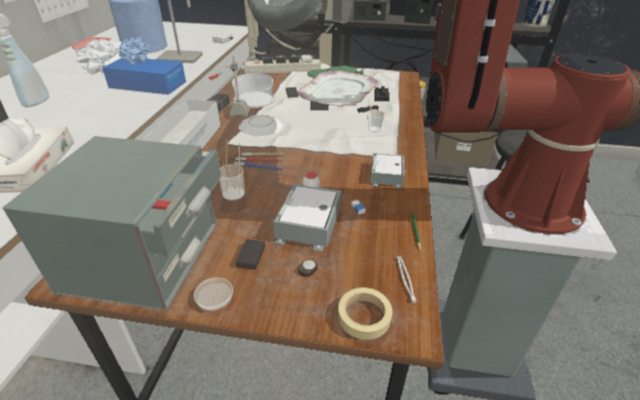

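Two candidate boxes in the top view: A at about (312,195), with the loupe, eraser, pot and foam round it, and B at about (427,275), which is smaller. I'll measure both and take an enlarged crop.

```bash
cat > h.py <<'E'
import numpy as np,cv2
from bench import bot,snapshot,camera_info
from scipy.spatial.transform import Rotation as R
def ray(n,u,v,ci=None,T=None):
    ci=ci or camera_info(n)
    if T is None: T=ci['extrinsics']
    d=np.array([(u-ci['cx'])/ci['fx'],-(v-ci['cy'])/ci['fy'],-1.])
    return T[:3,3],T[:3,:3]@d
def plane(n,u,v,z,T=None):
    o,d=ray(n,u,v,T=T); return o+d*(z-o[2])/d[2]
def proj(n,P,T=None):
    ci=camera_info(n); T=ci['extrinsics'] if T is None else T
    p=np.linalg.inv(T)@np.append(P,1); return ci['cx']+ci['fx']*p[0]/-p[2], ci['cy']-ci['fy']*p[1]/-p[2]
def wristT():
    o=bot.get_obs();T=np.eye(4);T[:3,:3]=R.from_rotvec(o['tcp_rot']).as_matrix();T[:3,3]=o['ee_pos']
    return T@camera_info('wrist')['tool_from_camera']
def cloud(n,d,T=None):
    ci=camera_info(n); T=ci['extrinsics'] if T is None else T
    v,u=np.mgrid[:d.shape[0],:d.shape[1]]
    P=np.stack([(u-ci['cx'])/ci['fx']*d,-(v-ci['cy'])/ci['fy']*d,-d],-1)
    return P@T[:3,:3].T+T[:3,3]
E
python3 - <<'E'
from h import *
im=cv2.imread('pics/top0.png'); s=cv2.imread('pics/side0.png')
a=cv2.resize(im[155:240,225:395],None,fx=4.5,fy=4.5,interpolation=2)[:,:780]
cv2.imwrite('pics/topc.png',a)
b=cv2.resize(s[175:260,260:380],None,fx=5,fy=5,interpolation=2); cv2.imwrite('pics/sidec.png',b)
hsv=cv2.cvtColor(im,cv2.COLOR_BGR2HSV)
for name,(x0,x1,y0,y1) in {'A':(265,357,155,235),'B':(390,465,240,305)}.items():
    m=((hsv[...,1]<60)&(hsv[...,2]>190)).astype(np.uint8); k=np.zeros_like(m);k[y0:y1,x0:x1]=m[y0:y1,x0:x1]
    c=max(cv2.findContours(k,0,1)[0],key=cv2.contourArea); r=cv2.minAreaRect(c); bx=cv2.boxPoints(r)
    W=np.array([plane('top',*p,53)[:2] for p in bx]); print(name,r,W.round(1).tolist(),np.linalg.norm(W[0]-W[1]),np.linalg.norm(W[1]-W[2]),W.mean(0))
d=np.load('top0.npy');C=cloud('top',d)
for p in [(312,185),(312,210),(427,270),(290,240),(350,195)]: print(p,C[p[1],p[0]])
m=(C[...,2]>35)&(C[...,2]<75); k=np.zeros(m.shape,np.uint8);k[155:240,260:356]=m[155:240,260:356]
c=max(cv2.findContours(k,0,1)[0],key=cv2.contourArea); r=cv2.minAreaRect(c); bx=cv2.boxPoints(r)
W=np.array([plane('top',*p,53)[:2] for p in bx]);print('depthA',W.round(1).tolist(),W.mean(0))
E
```

```text
A ((311.0746154785156, 192.771484375), (61.88762283325195, 49.33013153076172), 1.1457629203796387) [[531.0, 251.4], [643.6, 247.6], [635.9, 107.4], [524.2, 113.5]] 112.64354107124888 140.41969085880095 [583.69332131 179.99203177]
B ((428.7637939453125, 273.9844665527344), (36.701263427734375, 44.9810676574707), 86.633544921875) [[434.9, -22.0], [438.1, -119.1], [360.2, -118.0], [356.8, -22.1]] 97.13900734103103 77.92233674730332 [397.49070009 -70.3050363 ]
(312, 185) [601.05154771 177.3286001   51.99095699]
(312, 210) [544.1011608  178.65682243  53.50756451]
(427, 270) [405.1023025  -72.07981429  32.1727038 ]
(290, 240) [ 4.81353311e+02  2.34412533e+02 -7.38970243e-02]
(350, 195) [584.36099618  89.72692353  -3.72558451]
depthA [[519.7, 261.4], [649.9, 254.0], [637.1, 96.2], [508.1, 106.7]] [578.69127501 179.57971372]
```

View pics/topc.png

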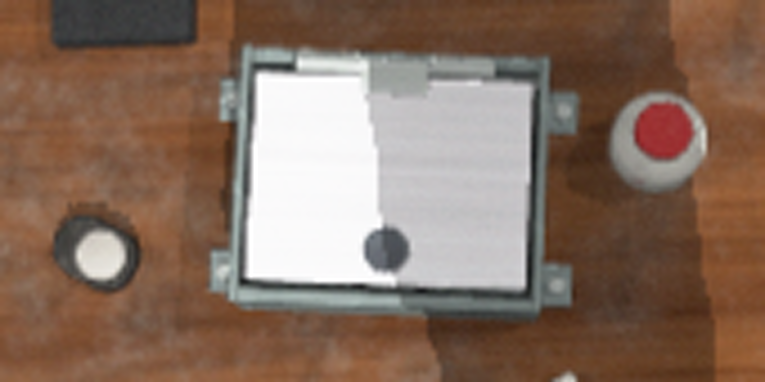

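View pics/sidec.png

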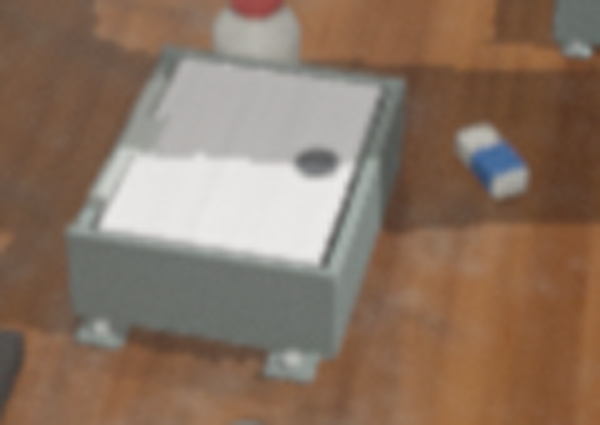

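A at (312,195) is the right box: its cover measures 140 mm wide, the outline is about 157 x 130 mm, and all four named neighbours stand round it. B at (427,275) is only about 97 x 78 mm. In the crop the spot is at about (311,210) in the top view and (323,207) in the side view. Next I'll pin down its position.

Run:
```python
from h import *
def spot(n,x0,x1,y0,y1):
    g=cv2.imread(f'pics/{n}0.png',0)
    k=np.zeros_like(g);k[y0:y1,x0:x1]=(g[y0:y1,x0:x1]<130)*255
    c=max(cv2.findContours(k,0,1)[0],key=cv2.contourArea);M=cv2.moments(c);print(n,cv2.contourArea(c),cv2.boundingRect(c));return M['m10']/M['m00'],M['m01']/M['m00']
a=spot('top',302,320,202,216);b=spot('side',316,332,202,213)
print(a,b,plane('top',*a,53),plane('side',*b,53))
o1,d1=ray('top',*a);o2,d2=ray('side',*b)
A=np.stack([d1,-d2],1);t=np.linalg.lstsq(A,o2-o1,rcond=None)[0];print(o1+d1*t[0],o2+d2*t[1])
o=bot.get_obs();print(R.from_rotvec(o['tcp_rot']).as_matrix().round(3))
# side-view box rear hinge corners & top edge corners
C=cloud('top',np.load('top0.npy'))
print(C[172:226:3,312].round(0))
```

```text
top 60.0 (306, 205, 10, 10)
side 18.5 (320, 205, 7, 5)
(310.53333333333336, 209.98611111111111) (322.87387387387383, 206.73873873873873) [544.29460841 181.95487915  53.        ] [544.21933819 182.12632288  53.        ]
[544.310236   181.96087852  52.8732443 ] [544.24479469 181.95758455  52.86502019]
[[ 0.385 -0.923 -0.   ]
 [-0.923 -0.385  0.001]
 [-0.001 -0.    -1.   ]]
[[631. 177.  50.]
 [624. 177.  54.]
 [617. 177.  54.]
 [609. 177.  56.]
 [603. 177.  52.]
 [596. 177.  53.]
 [590. 178.  51.]
 [582. 178.  55.]
 [576. 178.  54.]
 [569. 178.  54.]
 [562. 178.  53.]
 [555. 178.  54.]
 [548. 179.  54.]
 [542. 179.  53.]
 [535. 179.  55.]
 [529. 179.  52.]
 [522. 179.  52.]
 [515. 179.  51.]]
```

>>> apply_moves --hand -1 --pt "0 0 0 0 0 -0.094" --pt "0 0 0 0 0 -0.094" --pt "0 0 0 0 0 -0.094" --pt "0 0 0 0 0 -0.094" --pt "0 0 0 0 0 -0.094" --pt "0 0 0 0 0 -0.094" --pt "0 0 0 0 0 -0.094" --pt "0 0 0 0 0 -0.094" --pt "0 0 0 0 0 -0.094" --pt "0 0 0 0 0 -0.094" --pt "0 0 0 0 0 -0.094" --pt "0 0 0 0 0 -0.094" --pt "0 0 0 0 0 -0.094" --pt "0 0 0 0 0 -0.094" --pt "0 0 0 0 0 -0.094" --pt "0 0 0 0 0 -0.094" --pt "0 0 0 0 0 -0.094" --pt "0 0 0 0 0 -0.094" --pt "0 0 0 0 0 -0.02"

```text
time: 2.0
ee_pos: [230.8, -553.7, 230.9]
tcp_rot: [-2.278, -2.162, -0.001]
wrist_force: [-0.2, 0.2, -0.5]
opening: -0.1
```

>>> apply_moves --pt "1 0.365 0 0 0 0" --pt "1 0.365 0 0 0 0" --pt "1 0.365 0 0 0 0" --pt "1 0.365 0 0 0 0" --pt "1 0.365 0 0 0 0" --pt "1 0.365 0 0 0 0" --pt "1 0.365 0 0 0 0" --pt "1 0.365 0 0 0 0" --pt "1 0.365 0 0 0 0" --pt "1 0.365 0 0 0 0" --pt "1 0.365 0 0 0 0" --pt "1 0.365 0 0 0 0" --pt "1 0.365 0 0 0 0" --pt "1 0.365 0 0 0 0" --pt "1 0.365 0 0 0 0" --pt "1 0.365 0 0 0 0" --pt "1 0.365 0 0 0 0" --pt "1 0.365 0 0 0 0" --pt "1 0.365 0 0 0 0" --pt "1 0.365 0 0 0 0"

```text
time: 4.0
ee_pos: [399.7, -162.0, 231.0]
tcp_rot: [-2.284, -2.156, 0.0]
wrist_force: [0.5, -0.4, 0.3]
opening: -0.2
```

>>> apply_moves --pt "1 0.365 0.2 0 0 0" --pt "1 0.365 0.3 0 0 0" --pt "1 0.365 0.3 0 0 0" --pt "1 0.365 0.3 0 0 0" --pt "1 0.365 0.3 0 0 0" --pt "1 0.365 0.3 0 0 0" --pt "1 0.365 0.3 0 0 0" --pt "1 0.365 0.3 0 0 0" --pt "1 0.365 0.3 0 0 0" --pt "1 0.365 0.3 0 0 0" --pt "1 0.365 0.3 0 0 0" --pt "1 0.365 0.3 0 0 0" --pt "1 0.365 0.3 0 0 0" --pt "1 0.365 0.3 0 0 0" --pt "1 0.365 0.3 0 0 0" --pt "1 0.365 0.3 0 0 0" --pt "1 0.365 0.3 0 0 0" --pt "0.55 0.2 0.2 0 0 0" --pt "0 0 0 0 0 0" --pt "0 0 0 0 0 0"

```text
time: 6.0
ee_pos: [547.3, 179.7, 127.2]
tcp_rot: [-2.284, -2.157, 0.001]
wrist_force: [0.2, 0.7, 0.4]
opening: -0.0
```

```bash
cat > look.py <<'E'
import sys
from h import *
n,tag=sys.argv[1:3]
T=wristT() if n=='wrist' else None
p,d=snapshot(n); cv2.imwrite(f'pics/{tag}.png',p[...,::-1]); np.save(f'{tag}_d.npy',d)
if T is not None: np.save(f'{tag}_T.npy',T)
E
python3 look.py wrist w1
python3 - <<'E'
from h import *
print(bot.get_obs()['joint_positions'])
T=np.load('w1_T.npy');print(proj('wrist',[544.3,182,53],T))
E
```

```text
[ 9.00299598e-02  3.80239495e-02 -1.60004682e-01  1.37291776e+00
 -3.42103742e-04  1.47938925e-01]
(np.float64(325.046015867899), np.float64(205.19957067927547))
```

View pics/w1.png

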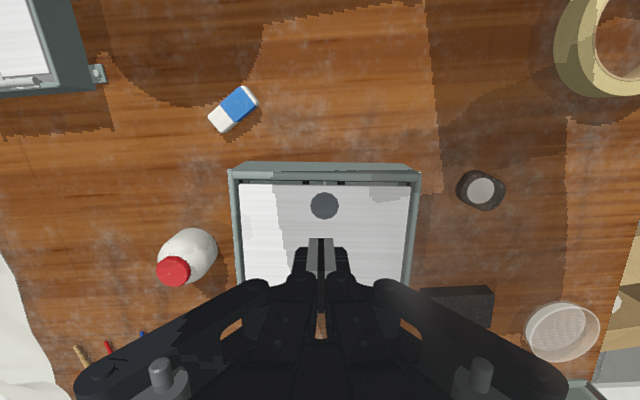

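>>> apply_moves --pt "0.1 -0.15 0.6 0 0 0" --pt "0 0 0.9 0 0 0" --pt "0 0 0.9 0 0 0" --pt "0 0 0.6 0 0 0" --pt "0 0 0.2 0 0 0" --pt "0 0 0.1 0 0 0" --pt "0 0 0 0 0 0" --pt "0 0 0 0 0 0"

```text
time: 6.85
ee_pos: [545.3, 182.3, 62.1]
tcp_rot: [2.284, 2.156, 0.001]
wrist_force: [0.2, 0.3, 0.8]
opening: 0.0
```

Now press: 9 mm to contact, then about 5 mm more in small steps.

>>> apply_moves --pt "0 -0.05 0.2 0 0 0" --pt "0 0 0.15 0 0 0" --pt "0 0 0.1 0 0 0" --pt "0 0 0.1 0 0 0" --pt "0 0 0.05 0 0 0" --pt "0 0 0 0 0 0"

```text
time: 7.45
ee_pos: [543.7, 182.3, 49.2]
tcp_rot: [-2.284, -2.157, 0.0]
wrist_force: [-0.4, 0.5, 0.3]
opening: 0.4
```

>>> apply_moves --pt "0 0 0.05 0 0 0" --pt "0 0 0 0 0 0"

```text
time: 7.65
ee_pos: [543.8, 182.3, 48.2]
tcp_rot: [2.284, 2.157, 0.0]
wrist_force: [-0.1, 0.8, 1.1]
opening: 0.2
```

>>> apply_moves --pt "0 0 0.05 0 0 0" --pt "0 0 0 0 0 0"

```text
time: 7.85
ee_pos: [543.9, 182.3, 47.7]
tcp_rot: [2.284, 2.156, 0.0]
wrist_force: [-2.2, -0.2, 4.5]
opening: 0.2
```

>>> apply_moves --pt "0 0 0.05 0 0 0" --pt "0 0 0 0 0 0"

```text
time: 8.05
ee_pos: [543.9, 182.4, 47.5]
tcp_rot: [2.284, 2.156, 0.001]
wrist_force: [-5.6, -0.7, 12.0]
opening: 0.3
```

>>> apply_moves --pt "0 -0.2 -0.8 0 0 0" --pt "0 -1 -1 0 0 0" --pt "0 -1 -1 0 0 0" --pt "0 -1 -1 0 0 0" --pt "0 -1 -1 0 0 0" --pt "0 0 -0.7 0 0 0" --pt "0 0 -0.5 0 0 0" --pt "0 0 -0.5 0 0 0" --pt "0 0 0 0 0 0" --pt "0 0 0 0 0 0" --pt "0 0 0 0 0 0" --pt "0 0 0 0 0 0" --pt "0 0 0 0 0 0" --pt "0 0 0 0 0 0"

```text
time: 9.45
ee_pos: [459.8, 187.1, 176.0]
tcp_rot: [-2.284, -2.156, 0.001]
wrist_force: [-0.1, 0.8, 1.2]
opening: 0.0
```

```bash
python3 look.py wrist w2; python3 look.py side s2; python3 look.py top t2
python3 - <<'E'
import cv2
s=cv2.imread('pics/s2.png');cv2.imwrite('pics/s2c.png',cv2.resize(s[120:280,240:400],None,fx=3.7,fy=3.7,interpolation=2))
s=cv2.imread('pics/t2.png');cv2.imwrite('pics/t2c.png',cv2.resize(s[140:250,240:390],None,fx=5,fy=5,interpolation=2))
E
```

```text
(no output)
```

View pics/w2.png

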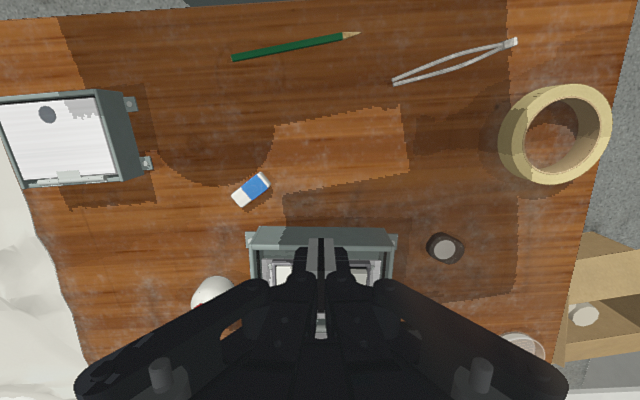

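View pics/s2c.png

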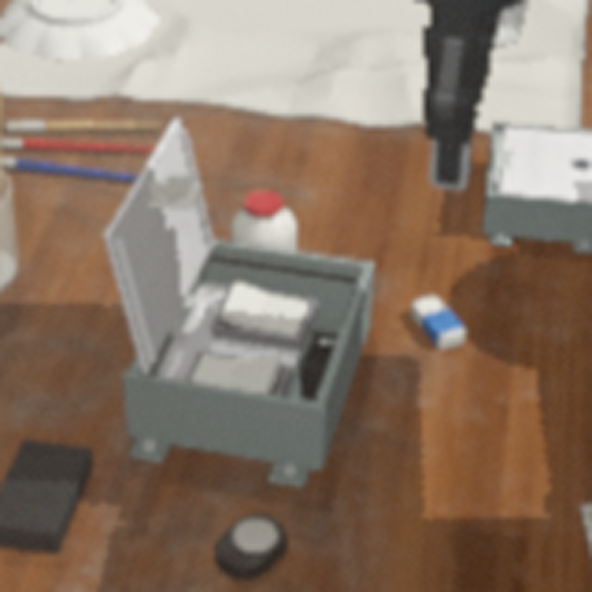

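View pics/t2c.png

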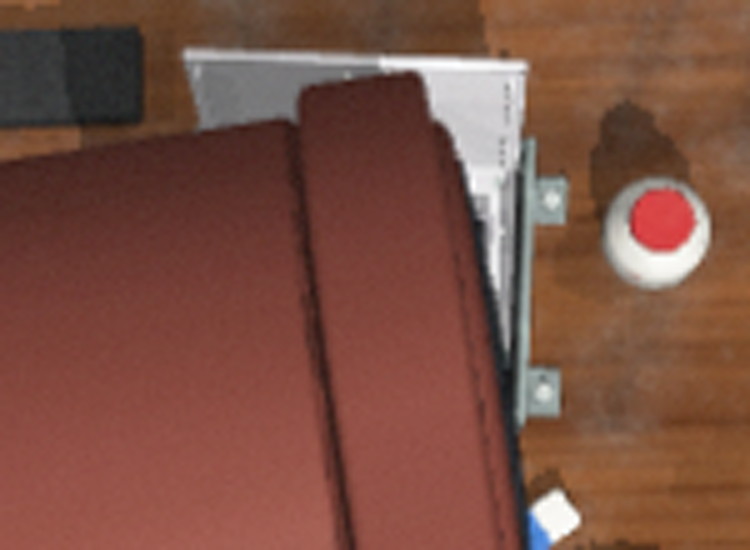

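The cover is open. In the side crop the far rocker (the right one, about (265,308)) looks different from the near one (235,375). I'll look from above to decide which is on.

>>> apply_moves --pt "0 0.9 -0.4 0 0 0" --pt "0 1 0 0 0 0" --pt "0 1 0 0 0 0" --pt "0 1 0 0 0 0" --pt "0 1 0 0 0 0" --pt "0 0.8 0 0 0 0" --pt "0 0.5 0 0 0 0" --pt "0 0 0 0 0 0" --pt "0 0 0 0 0 0"

```text
time: 10.5
ee_pos: [583.4, 180.0, 184.1]
tcp_rot: [-2.284, -2.156, 0.001]
wrist_force: [-0.5, 0.5, 0.1]
opening: 0.3
```

```bash
python3 look.py wrist w3
python3 - <<'E'
from h import *
s=cv2.imread('pics/w3.png');cv2.imwrite('pics/w3c.png',cv2.resize(s[120:320,220:430],None,fx=3,fy=3,interpolation=2)[:600])
s=cv2.imread('pics/s2.png');cv2.imwrite('pics/s2d.png',cv2.resize(s[190:235,280:345],None,fx=11,fy=11,interpolation=2))
E
```

```text
(no output)
```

View pics/w3c.png

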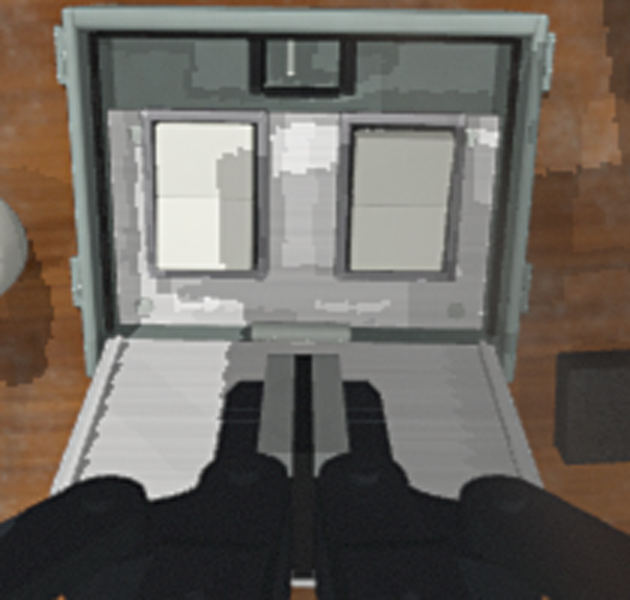

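View pics/s2d.png

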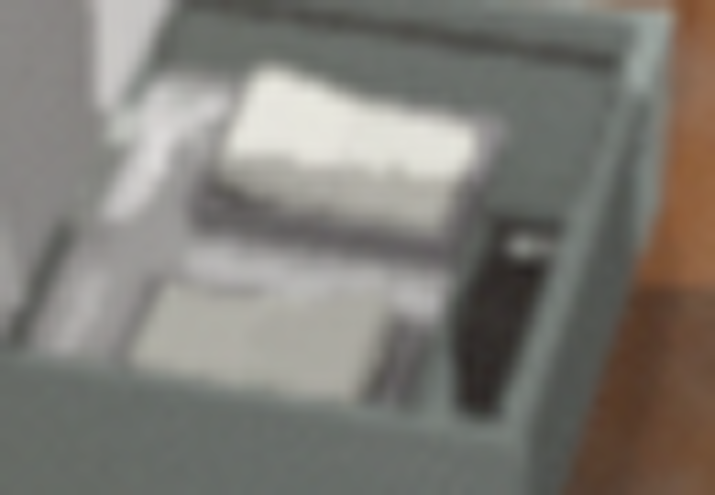

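Run:
```python
from h import *
T=np.load('w3_T.npy');d=np.load('w3_d.npy');C=cloud('wrist',d,T)
f=lambda x,y:(220+x/3,120+y/3)
for nm,x in (('imgL',195),('imgR',400),('plateC',305)):
    for y in (125,135,150,170,190,200,220,240,260,268):
        u,v=f(x,y); u=int(round(u));v=int(round(v)); print(nm,y,np.median(C[v-1:v+2,u-6:u+7].reshape(-1,3),0).round(1))
print('rim front',C[int(120+20/3),300:320].mean(0),'rim')
for x,y in((157,122),(252,122),(157,270),(252,270),(353,130),(455,140),(350,270),(443,271)): print(x,y,plane('wrist',*f(x,y),35,T).round(1))
for x,y in((253,332),(350,335)): print('hinge',plane('wrist',*f(x,y),50,T).round(1))
for x,y in((78,22),(535,22)): print('frontrim',plane('wrist',*f(x,y),54,T).round(1))
```

```text
imgL 125 [554.8 141.6  29.6]
imgL 135 [558.2 141.5  30.1]
imgL 150 [563.4 140.9  30.9]
imgL 170 [571.  140.3  31.3]
imgL 190 [577.5 139.6  31.5]
imgL 200 [581.9 139.4  32.4]
imgL 220 [588.3 139.1  34.2]
imgL 240 [595.8 138.5  36. ]
imgL 260 [603.1 138.1  38.3]
imgL 268 [605.3 137.3  38.1]
imgR 125 [560.3 215.8  21.5]
imgR 135 [561.1 214.   36.8]
imgR 150 [566.2 213.8  37.7]
imgR 170 [574.3 213.9  35.4]
imgR 190 [581.3 214.   33.7]
imgR 200 [586.3 214.1  31.9]
imgR 220 [593.3 213.9  31.3]
imgR 240 [601.7 213.9  30.9]
imgR 260 [610.2 213.7  30.1]
imgR 268 [612.6 213.7  29.7]
plateC 125 [559.1 181.4  18.4]
plateC 135 [562.3 181.2  18.5]
plateC 150 [568.  180.9  18.2]
plateC 170 [576.2 180.5  18.5]
plateC 190 [583.  180.1  18.1]
plateC 200 [587.7 179.8  18.3]
plateC 220 [595.  179.4  18.2]
plateC 240 [603.5 179.   18.4]
plateC 260 [612.1 178.5  18. ]
plateC 268 [614.5 178.3  18.1]
rim front [518.1991369  171.60382317  54.74052303] rim
157 122 [551.9 129.1  35. ]
252 122 [553.8 162.5  35. ]
157 270 [606.9 123.1  35. ]
252 270 [608.9 158.5  35. ]
353 130 [558.7 198.   35. ]
455 140 [564.3 234.1  35. ]
350 270 [610.9 194.9  35. ]
443 271 [613.3 229.4  35. ]
hinge [627.4 158.3  50. ]
hinge [630.6 193.3  50. ]
frontrim [516.  110.9  54. ]
frontrim [524.3 256.3  54. ]
```

Depth settles which rocker is on. The box's left rocker (right in the image, y≈214) has its near end at z≈37.5 and its far end at z≈30, so it is ON. The right rocker (y≈140) has its near end at 30 and far end at 38, so it is off. The side crop agrees. I'll press the left one at about (566, 214.5).

>>> apply_moves --pt "0.8 -0.45 0 0 0 0" --pt "0.88 -0.5 0.4 0 0 0" --pt "0 0 0.9 0 0 0" --pt "0 0 1 0 0 0" --pt "0 0 1 0 0 0" --pt "0 0 1 0 0 0" --pt "0 0 1 0 0 0" --pt "0 0 0.8 0 0 0" --pt "0 0 0.4 0 0 0" --pt "0 0 0.1 0 0 0" --pt "0 0 0 0 0 0" --pt "0 0 0 0 0 0"

```text
time: 11.75
ee_pos: [567.3, 214.8, 53.4]
tcp_rot: [2.284, 2.156, 0.002]
wrist_force: [-0.1, -0.2, -0.2]
opening: -0.1
```

>>> apply_moves --pt "0 -0.05 0.4 0 0 0" --pt "0 0 0.2 0 0 0" --pt "0 0 0.1 0 0 0" --pt "0 0 0.1 0 0 0" --pt "0 0 0.1 0 0 0" --pt "0 0 0 0 0 0"

```text
time: 12.35
ee_pos: [565.6, 214.7, 33.9]
tcp_rot: [-2.284, -2.157, 0.0]
wrist_force: [-0.5, -1.1, 0.4]
opening: -0.0
```

>>> apply_moves --pt "0 0 0.1 0 0 0" --pt "0 0 0 0 0 0"

```text
time: 12.55
ee_pos: [565.6, 214.7, 32.0]
tcp_rot: [-2.285, -2.157, 0.0]
wrist_force: [0.1, 0.8, 0.5]
opening: 0.0
```

>>> apply_moves --pt "0 0 0.05 0 0 0" --pt "0 0 0 0 0 0"

```text
time: 12.75
ee_pos: [565.7, 214.7, 31.2]
tcp_rot: [2.284, 2.157, -0.0]
wrist_force: [0.1, 0.1, -0.2]
opening: 0.3
```

>>> apply_moves --pt "0 0 0.05 0 0 0" --pt "0 0 0 0 0 0"

```text
time: 12.95
ee_pos: [565.8, 214.8, 30.8]
tcp_rot: [2.284, 2.156, 0.0]
wrist_force: [-1.5, -0.3, 3.6]
opening: -0.1
```

>>> apply_moves --pt "0 0 0.05 0 0 0" --pt "0 0 0 0 0 0"

```text
time: 13.15
ee_pos: [565.9, 214.8, 30.5]
tcp_rot: [2.284, 2.156, 0.0]
wrist_force: [-5.8, -1.3, 11.0]
opening: 0.1
```

It met a firm stop at 30.5 mm, which is the off height. I'll lift and check.

>>> apply_moves --pt "0 0 -0.6 0 0 0" --pt "0 0 -1 0 0 0" --pt "0 0 -1 0 0 0" --pt "0 0 -1 0 0 0" --pt "0 0 -1 0 0 0" --pt "0 0 -1 0 0 0" --pt "-0.5 0.3 -1 0 0 0" --pt "-0.6 0.4 -1 0 0 0" --pt "-0.5 0.5 -0.6 0 0 0" --pt "0 0 0 0 0 0" --pt "0 0 0 0 0 0"

```text
time: 14.25
ee_pos: [587.7, 181.5, 193.0]
tcp_rot: [-2.285, -2.156, 0.0]
wrist_force: [-0.3, 0.4, -0.5]
opening: -0.1
```

```bash
python3 look.py wrist w4; python3 look.py side s4
python3 - <<'E'
from h import *
s=cv2.imread('pics/w4.png');cv2.imwrite('pics/w4c.png',cv2.resize(s[120:320,220:430],None,fx=3,fy=3,interpolation=2)[:600])
T=np.load('w4_T.npy');C=cloud('wrist',np.load('w4_d.npy'),T)
for y0 in (140,214):
  for x in (562,568,575,581,587,593,599,605,610):
    u,v=proj('wrist',[x,y0-.05*(x-587),33],T);u=int(u);v=int(v);print(y0,np.median(C[v-1:v+2,u-5:u+6].reshape(-1,3),0).round(1))
# cover plane from wrist & side cloud
for n,t,TT in(('wrist','w4',T),('side','s4',None)):
  C=cloud(n,np.load(t+'_d.npy'),TT);m=(C[...,2]>70)&(C[...,2]<154)&(C[...,0]>618)&(C[...,0]<680)&(C[...,1]>100)&(C[...,1]<250);P=C[m]
  print(n,len(P))
  for z in range(70,160,10):
    q=P[abs(P[:,2]-z)<5]; 
    if len(q): print(z,np.median(q[:,0]).round(1),np.median(q[:,1]).round(1),len(q),np.percentile(q[:,0],[10,90]).round(1))
E
```

```text
140 [561.6 140.7  30.6]
140 [568.2 140.3  31.1]
140 [574.8 139.6  31.4]
140 [580.5 139.2  32. ]
140 [586.  139.9  33.7]
140 [591.4 139.5  34.7]
140 [598.  139.1  37. ]
140 [603.2 138.9  38.2]
140 [611.1 138.1  28.4]
214 [561.4 215.2  29.8]
214 [568.2 214.9  30.5]
214 [574.7 214.7  31. ]
214 [580.2 213.4  31.4]
214 [586.9 213.2  32.4]
214 [592.5 212.8  33.9]
214 [597.9 212.5  35.3]
214 [603.2 212.4  36.5]
214 [607.6 212.   37.9]
wrist 4470
70 634.4 167.8 338 [630.9 638.8]
80 635.8 161.9 656 [632.2 640.4]
90 636.8 154.0 610 [633.8 642.3]
100 638.5 148.7 634 [635.4 644.3]
110 640.5 148.4 684 [637.3 646. ]
120 642.1 148.2 759 [639.  647.9]
130 643.4 142.4 655 [640.5 649.2]
140 644.0 136.7 133 [637.6 649.6]
150 637.9 109.7 1 [637.9 637.9]
side 895
70 634.7 181.2 47 [630.6 638.4]
80 636.4 180.6 100 [631.7 640. ]
90 638.4 187.2 96 [633.7 642.4]
100 640.6 198.2 88 [637.4 644.4]
110 642.5 200.0 82 [638.8 646.2]
120 644.6 199.6 81 [638.9 648.4]
130 645.9 198.5 86 [640.4 649.5]
140 643.8 181.4 162 [624.4 650.5]
150 648.3 178.8 153 [632.5 653.3]
```

View pics/w4c.png

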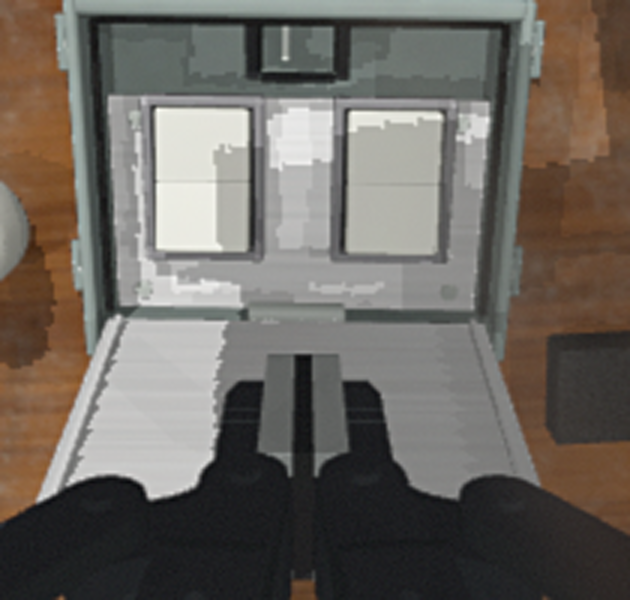

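View pics/s4.png

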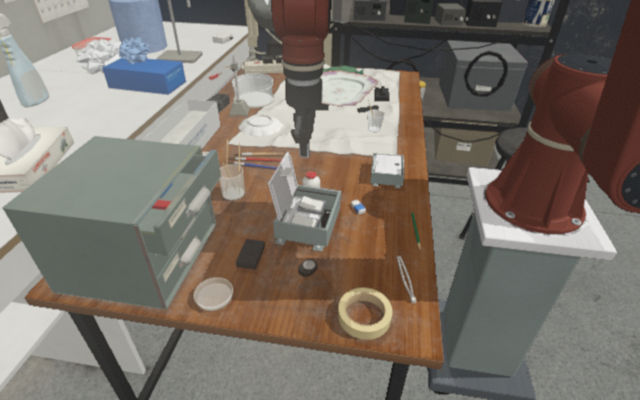

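Both rockers now read off (near ends about 30 mm, far ends about 38 mm). The open cover's inner face is at x≈644 at z=130. I'll go over it and down behind its outer face.

>>> apply_moves --pt "0 0.5 -0.2 0 0 0" --pt "0 1 0 0 0 0" --pt "0 1 0 0 0 0" --pt "0 1 0 0 0 0" --pt "0 1 0 0 0 0" --pt "0 0.5 0 0 0 0" --pt "0 0 0.5 0 0 0" --pt "0 0 1 0 0 0" --pt "0 0 1 0 0 0" --pt "0 0 0.7 0 0 0" --pt "0 0 0.2 0 0 0" --pt "0 0 0 0 0 0" --pt "0 0 0 0 0 0"

```text
time: 15.65
ee_pos: [687.9, 175.8, 130.3]
tcp_rot: [2.284, 2.156, 0.001]
wrist_force: [-0.1, 0.3, -0.6]
opening: 0.1
```

```bash
python3 look.py side s5
python3 - <<'E'
import cv2
s=cv2.imread('pics/s5.png');cv2.imwrite('pics/s5c.png',cv2.resize(s[100:260,230:380],None,fx=3.7,fy=3.7,interpolation=2))
E
```

```text
(no output)
```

View pics/s5c.png

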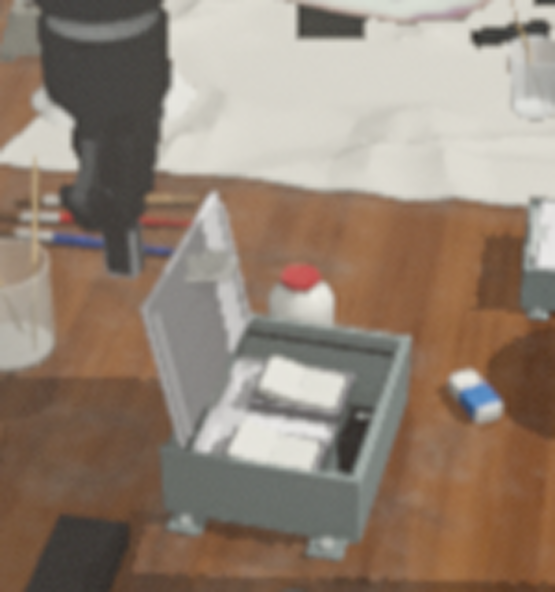

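The fingertip is behind the cover, at about (125,270) in the crop, and clear of it. Now I'll sweep it forward.

>>> apply_moves --pt "0 -0.4 0 0 0 0" --pt "0 -0.5 0 0 0 0" --pt "0 -0.45 0 0 0 0" --pt "0 -0.35 -0.02 0 0 0" --pt "0 -0.35 -0.02 0 0 0" --pt "0 -0.36 -0.03 0 0 0" --pt "0 -0.36 -0.03 0 0 0" --pt "0 -0.38 0.01 0 0 0" --pt "0 -0.38 0.01 0 0 0"

```text
time: 16.6
ee_pos: [616.6, 179.7, 130.8]
tcp_rot: [2.284, 2.156, -0.0]
wrist_force: [0.7, 0.3, -0.4]
opening: -0.1
```

```bash
python3 look.py side s6
python3 - <<'E'
import cv2
s=cv2.imread('pics/s6.png');cv2.imwrite('pics/s6c.png',cv2.resize(s[100:260,230:380],None,fx=3.7,fy=3.7,interpolation=2))
E
```

```text
(no output)
```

View pics/s6c.png

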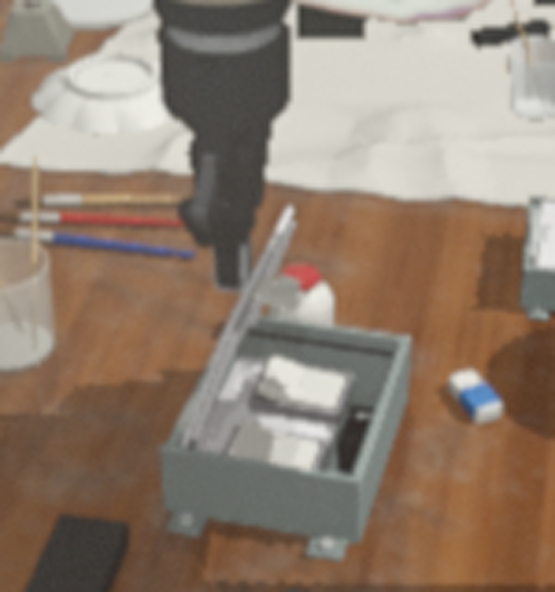

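The finger is behind the cover's outer face and the cover is tilting forward as planned. I'll continue along the arc.

>>> apply_moves --pt "0 -0.38 0.08 0 0 0" --pt "0 -0.38 0.08 0 0 0" --pt "0 -0.385 0.13 0 0 0" --pt "0 -0.385 0.13 0 0 0" --pt "0 -0.35 0.22 0 0 0" --pt "0 -0.35 0.23 0 0 0" --pt "0 -0.29 0.31 0 0 0" --pt "0 -0.29 0.31 0 0 0" --pt "0 -0.21 0.37 0 0 0" --pt "0 -0.21 0.37 0 0 0" --pt "0 -0.15 0.4 0 0 0" --pt "0 -0.15 0.4 0 0 0"

```text
time: 17.85
ee_pos: [546.5, 183.7, 69.5]
tcp_rot: [2.284, 2.156, -0.0]
wrist_force: [0.9, -0.8, 1.5]
opening: -0.0
```

>>> apply_moves --pt "0 -0.06 0.3 0 0 0" --pt "0 -0.04 0.3 0 0 0" --pt "0 0 0.2 0 0 0" --pt "0 0 0.1 0 0 0" --pt "0 0 0.1 0 0 0" --pt "0 0 0.05 0 0 0" --pt "0 0 0 0 0 0"

```text
time: 18.55
ee_pos: [544.6, 183.9, 49.2]
tcp_rot: [-2.284, -2.156, 0.0]
wrist_force: [-2.3, 0.6, 1.2]
opening: 0.1
```

>>> apply_moves --pt "0 0 0.05 0 0 0" --pt "0 0 0 0 0 0"

```text
time: 18.75
ee_pos: [544.8, 183.9, 48.3]
tcp_rot: [2.284, 2.156, 0.0]
wrist_force: [-1.6, 0.3, 2.0]
opening: 0.2
```

>>> apply_moves --pt "0 0 0.05 0 0 0" --pt "0 0 0 0 0 0"

```text
time: 18.95
ee_pos: [544.8, 183.9, 47.7]
tcp_rot: [2.284, 2.156, 0.0]
wrist_force: [-2.4, -0.7, 4.9]
opening: 0.2
```

>>> apply_moves --pt "0 0 0.05 0 0 0" --pt "0 0 0 0 0 0"

```text
time: 19.15
ee_pos: [544.9, 183.9, 47.6]
tcp_rot: [2.284, 2.156, 0.001]
wrist_force: [-5.5, -1.5, 11.9]
opening: -0.1
```

The cover is at its stop again with 12 N, the same as the first press. I'll lift straight up and watch whether it stays shut.

>>> apply_moves --pt "0 0 -0.3 0 0 0" --pt "0 0 -0.5 0 0 0" --pt "0 0 -1 0 0 0" --pt "0 0 -1 0 0 0" --pt "0 0 -1 0 0 0" --pt "0 0 -1 0 0 0" --pt "0 0 -1 0 0 0" --pt "0 0 -0.5 0 0 0" --pt "0 0 0 0 0 0" --pt "0 0 0 0 0 0" --pt "0 0 0 0 0 0" --pt "0 0 0 0 0 0" --pt "0 0 0 0 0 0" --pt "0 0 0 0 0 0" --pt "0 0 0 0 0 0"

```text
time: 20.65
ee_pos: [544.6, 183.9, 172.1]
tcp_rot: [-2.284, -2.156, 0.0]
wrist_force: [-0.3, 0.0, -0.4]
opening: -0.1
```

```bash
python3 look.py wrist w7; python3 look.py side s7
python3 - <<'E'
from h import *
s=cv2.imread('pics/s7.png');cv2.imwrite('pics/s7c.png',cv2.resize(s[130:280,230:390],None,fx=3.7,fy=3.7,interpolation=2))
T=np.load('w7_T.npy');C=cloud('wrist',np.load('w7_d.npy'),T)
for y in (150,215):
  for x in (535,550,565,580):
    u,v=map(int,proj('wrist',[x,y,53],T)); print(C[v-1:v+2,u-2:u+3].reshape(-1,3).mean(0).round(1))
o=bot.get_obs();print(o['time'],o['ee_pos'])
E
```

```text
[534.3 150.1  53.6]
[549.5 149.7  53.8]
[564.4 149.3  53.4]
[579.5 150.1  53.7]
[533.9 214.4  53.8]
[549.1 214.1  53.5]
[563.8 214.7  53.4]
[578.9 214.4  53.4]
20.75 [544.67846494 183.86365943 172.22473085]
```

View pics/w7.png

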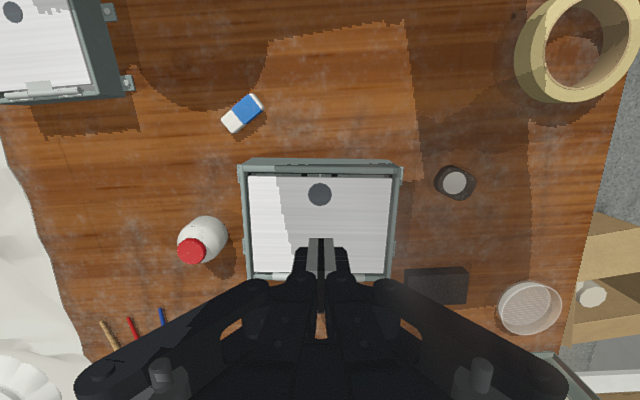

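View pics/s7c.png

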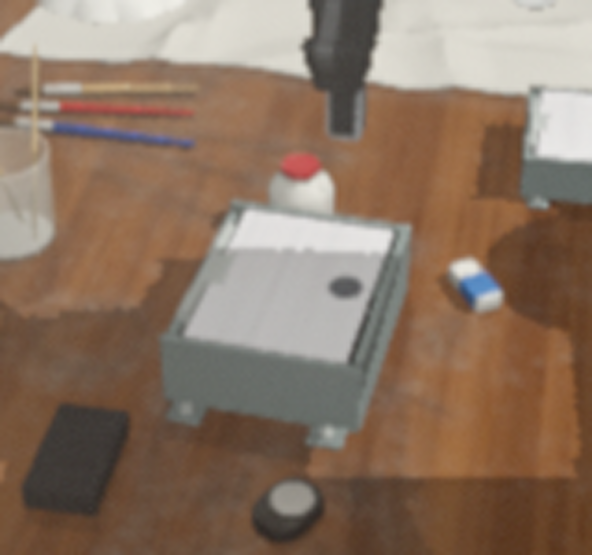

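The cover is flat at z≈53.5 mm about 1.4 s after I let go, and the eraser, pot, loupe and foam look unmoved. The fingertip hangs 119 mm above it, touching nothing. Handing in.

```bash
python3 -c "
from bench import workorder
print(workorder.finish_job())"
```

```text
the job is handed in; nothing more can be done
None
```

The bench is shut down: both rockers are off, and the cover is latched shut and flush. I handed the job in at about 20.8 s of the 56 s allowed.

- **Opening:** I pressed the thumb spot to its stop (about 12 N at the wrist), and the cover swung fully open.
- **Rockers:** The left rocker was the one still on. The plain picture first looked the other way round, but the depth readings and the side view agreed on the left. I pushed its near end to the stop, and afterwards both rockers measured about 30 mm at the near end and 38 mm at the far end, which is off.
- **Closing:** I swung the cover over by its outer face and pressed it to the stop again (about 12 N). After I lifted off, it stayed flat at about 53.5 mm when checked roughly 1.4 s later.

In the last pictures the eraser, pot, loupe and foam look to be where they were; I checked this by eye and did not measure it. The fingertip was 119 mm clear of the cover at hand-in. None of the final checks failed. The brief push that flipped the rocker did not show up in the force readings, so I relied on the stop height and the depth check for that step.

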